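# Release the ink cassette and trap it with the other finger

## Robot

A 6-joint arm with a two-finger parallel gripper is mounted at the origin on the work surface. World frame = base frame: x ahead of the robot, y to its left, z up, the work surface at z = 0. Lengths are in m, angles in rad, forces in N, time in s.
With the tool pointing down it reaches from about 0.4 to 0.825 m from the base axis. Payload 7 kg.
Tool frame: the origin (TCP) lies at the very end of the fingers, on their centre line; the grasp point (between the pads) lies 19 mm behind it (arm.hold_point_z is the distance from the TCP to the grasp point, in m); z points along the fingers, y is the line along which they close (so a half turn about z gives the same grasp; the last joint's range is limited). The gripper opens to 88 mm and grips with 3 to 60 N. Pads are 19 mm wide; open, the fingers measure 130 mm over their backs; the gripper's body (78 mm by 193 mm) begins 47 mm behind the grasp point.
Start: joints at [1.501, 0.359, 0.012, 0, -1.224, -0.288], TCP at [0.236, 0.632, 0.227] pointing down, gripper open.
Joint ranges: [-3.07, 3.07], [-1.43, 2.12], [-1.02, 1.25], [-3.03, 1.67], [-3.05, -0], [-3.03, 3.03]. Speed limits (rad/s): [2.39, 2.39, 3.01, 3.14, 3.14, 3.14].

## Interface

Orientations are given as a unit quaternion [w, x, y, z].
In Python, from cell import monitor, imaging, arm gives the robot as it stands.
- The arm moves only by the tool servo_tool, never from a script. Its argument "steps" is a list of rows, each an object of numbers: "tx", "ty", "tz": the shift along the tool's x, y, z in units of 400 mm (1.0 is 400 mm); "rx", "ry", "rz": the turn, a rotation vector about the tool's x, y, z in units of 120 degrees (1.0 is 120 degrees); "claw": the opening, from -1 (shut) to 1 (fully open), so that 0 is half open. A call has exactly 5 rows; each row is the pose to reach, as a shift and turn from the pose commanded when the call began, along the tool's axes at that moment; what a row does not reach only later rows make up. A row lasts 1/8 s, in which the tool goes at most 62.5 mm and 10.7 degrees, less where a joint would pass 70% of its speed; a pose out of reach is approached as far as the arm can. A call with a number of a shift or a turn outside -1 to 1 is refused whole. A call with a gripper value outside its range is refused whole. The fingers move at their own pace and stop on an object; "newtons" is the grip in N (left out, the last holds). Time passes only in rows, so rows that repeat a pose let the fingers close, or fill a call up. It gives the time, the measured TCP pose, the force, the opening and the grip force at its end, in the units of the state.
- monitor.get_obs(): the state, without advancing time (a new reading comes with each control period).
- imaging.grab_frame(name): name is "scene" or "top" or "wrist"; returns (picture, depth): 480x640x3 uint8, blue, green, red; 480x640 float32, m along the optical axis (not along the pixel's ray), 0 where there is no reading.
- imaging.get_calibration(name): a dict with "mtx" (3x3 intrinsics, pixels), "distortion" ([k1, k2, p1, p2, k3] as OpenCV has them; the pictures are not rectified), "world_from_camera" (4x4, takes a point from camera to world coordinates); the wrist camera has in their place "tool_from_camera" (4x4, takes a point from camera to tool coordinates, whose origin is the TCP and whose axes are the flange's). Camera axes: x right, y down, z forward; pixel columns grow to the right and rows downward; lengths in m; the calibration is good to about 2 mm. A picture is of the moment at which its call begins: read the wrist's pose just before it. get_calibration takes no time and is no camera call.
- arm.hand_in(): hands the job in; it is judged then, once.
Trained networks look in the newest picture that a camera, given by its name, has taken for a name from the list of things; names that differ only in an ending like _2 or _b are one class to them, and where a whole thing is asked for, a point or a joint stands for the part that bears it (a point fixed in the world has none). Each returns a list of dicts, best first, with "conf" (0 to 1); they miss things now and then, are a little off and sometimes report something else, mostly with a low value. They report only what shows in the picture. A call takes as long as a camera call.
- imaging.outline_of(camera, target): "mask" (480x640 bool, what is visible of it) and "extent" ([centre column, centre row, width, height] in pixels, round what is visible of it).
- imaging.mark_of(camera, target): "at" ([column, row] in pixels: a listed point, or the origin of a listed thing).
The state is a dict: "time_s": time; "q": joint angles; "joint_velocities": joint speeds; "joint_torque": joint torques, N m; "eef_pos": TCP position; "eef_rot": TCP orientation; "wrist_force": force on the tool from outside, world axes, zero at the start; "moment": the same for the moment, N m; "width": opening from 0.0 (shut) to 1.0 (fully open); "gripper_force": force on a finger pad.
Only numpy, scipy, OpenCV 4.12 (cv2) and the standard library are available. Lean on these libraries where they do the work, as an engineer would, in place of code of your own. Each camera call takes 0.05 s, during which the arm holds its last target. There are 200 camera calls.

## Task

On the post-office bench, press the release key of the ink-cassette dispenser down with one finger and keep it pressed; the spring then pushes the cassette out along the runway beside the key, and the other finger must stop it while it is still flat on the runway, before it slides past the end. Do not grasp or lift the cassette, and leave the wooden stamp, the ink bottle and the tin alone. The program finishes while holding: one finger still keeping the key down, the other still blocking the cassette, which has come to rest part-way out of its nest.

Things in the scene. Friction and masses are not known exactly. Their poses are not given: they have to be found in the camera images.
- dispenser: Fixed grey steel dispenser on a rubber mat. Origin on the bench under the catch; +x: the cassette's way out, +y: from runway to key, z up. Flat deck 40 mm above the bench, x -155 to 60, y -38 to 28 mm, plus a block of the same height under the key, x 0 to 60, y 28 to 82. Behind the nest, x -60 to -155, a bracket and spring barrel stand up to 34 mm above the deck.
- runway_end (a point): Middle of the runway's far end, on the deck, at x 60, y 0 mm in the dispenser's frame. Nest (x -50 to 0) and runway (x 0 to 60) are one level straight track along y = 0 between two rails 8 mm high, 4 mm thick, inner faces at y +-21.5 mm. Above the rails the runway is open.
- catch (a point): Point on the deck at x 0, y 0 of the dispenser, where the nest ends. The catch, a steel plate at x 0.5 to 4.5 mm fixed to the key, stands 6 mm above the deck in front of the cassette and sinks with the key; beyond 6 mm of press the cassette is free. If the key is let go early, the catch rises again under the cassette.
- key_top (a point): Centre of the top face of the release key, a ribbed steel key 30 mm (x) by 24 mm (y) beside the runway, at x 30, y 55 mm of the dispenser. Unpressed, its top is 22 mm above the deck (62 mm above the bench); it goes straight down 10 mm, to 12 mm above the deck. A frame round it, 36 by 30 mm, is 8 mm high above the deck.
- release_key (a joint): How far the release key is pressed, in m: 0 up, 0.010 fully down. Its spring takes 3.5 N at first and 7 N at the bottom, with up to 2 N more while the catch is loaded; let go, it springs back.
- cassette: Loose grey ink-pad cassette, 50 (x) by 40 (y) by 28 mm high, dark pad on top, about 70 g; origin at the centre of its underside, axes as the dispenser's. Starts in the nest, centre at x -25 mm. Once freed, a damped spring pusher (3 N) shoves it along +x at about 20 to 28 mm/s until it runs off the end; its front is there after about 2.5 s. A fingertip in its way stops it.
- date_stamp: Bystander: turned dark wooden hand stamp, 36 mm across, 84 mm tall, standing; origin at the centre of its underside.
- ink_bottle: Bystander: small white plastic ink bottle with black cap, 40 mm across, 70 mm tall, standing; origin at the centre of its underside.
- clip_tin: Bystander: open round steel tin, 64 mm across, 40 mm tall; origin at the centre of its underside.

How it is judged:
By the outcome, as a careful person would: the job done as asked, in the order asked, and still so for the second after the job is handed in, while the arm keeps its last pose, push and grip.
It also fails if it takes over 29 s, if anything falls off the work surface, if the arm or the gripper's body presses on something with over 40 N, if the wrist force passes 120 N, or if a joint passes its speed limit or range.

## Working session

There is one attempt and no reset: what is moved stays moved. The work goes in short steps, Python scripts to look and compute and a tool call to move; the robot and the scene stay as the last step left them, time stands still between calls to the robot, and variables do not carry over. Pictures are saved under pics/ and viewed, at most 10 in all, crops included, and the job is handed in when it is done.

Besides the shell and the picture viewer there is one more tool, called after "Request:" by a JSON object that holds its "fn" and its "kwargs". servo_tool: Moves the arm, as the interface text tells. Its arguments: {"type":"object","properties":{"steps":{"type":"array"},"newtons":{"type":"number"}},"required":["steps"]}

```bash
mkdir -p pics; ls
cat > h.py <<'E'
import numpy as np, cv2
from cell import monitor, imaging, arm
from scipy.spatial.transform import Rotation as R
def cam(name,obs=None):
    c=imaging.get_calibration(name); K=np.array(c["mtx"]);d=np.array(c["distortion"],float)
    if name=="wrist":
        o=obs or monitor.get_obs(); T=np.eye(4);q=o["eef_rot"]
        T[:3,:3]=R.from_quat([q[1],q[2],q[3],q[0]]).as_matrix();T[:3,3]=o["eef_pos"]
        return K,d,T@np.array(c["tool_from_camera"])
    return K,d,np.array(c["world_from_camera"])
def ray(C,px):
    K,d,T=C; u=cv2.undistortPoints(np.array([[px]],float),K,d)[0,0]
    return T[:3,3],T[:3,:3]@np.array([u[0],u[1],1.])
def at_z(C,px,z):
    o,r=ray(C,px); return o+r*(z-o[2])/r[2]
def tri(rs):
    A=np.zeros((3,3));b=np.zeros(3)
    for o,r in rs:
        r=r/np.linalg.norm(r);P=np.eye(3)-np.outer(r,r);A+=P;b+=P@o
    return np.linalg.solve(A,b)
def dep(C,px,D):
    z=np.median(D[int(px[1])-2:int(px[1])+3,int(px[0])-2:int(px[0])+3]);o,r=ray(C,px);return o+r*z
E
python3 - <<'E'
from h import *
np.set_printoptions(precision=4,suppress=True)
print(monitor.get_obs())
M={}
for n in("scene","top","wrist"):
    C=cam(n);p,D=imaging.grab_frame(n);cv2.imwrite(f"pics/{n}0.png",p);np.save(f"{n}_d.npy",D)
    for t in("dispenser","runway_end","catch","key_top","cassette","date_stamp","ink_bottle","clip_tin"):
        r=imaging.mark_of(n,t)
        if r:
            a=r[0]["at"];print(n,t,round(r[0]["conf"],2),np.round(a,1),"depthpt",dep(C,a,D));M.setdefault(t,[]).append(ray(C,a))
for t in M:
    if len(M[t])>1: print(t,tri(M[t]))
E
```

```text
pics
{'time_s': 0.0, 'q': array([ 1.5011,  0.3594,  0.0111, -0.0004, -1.2241, -0.2881]), 'joint_velocities': array([ 0.0003, -0.0013, -0.0014, -0.0023,  0.001 , -0.0002]), 'joint_torque': array([ -0.0015, -58.2717,  29.3046,   6.9973,   0.0069,  -0.0001]), 'eef_pos': array([0.2362, 0.6318, 0.2256]), 'eef_rot': array([ 0.0008,  0.984 , -0.178 , -0.0001]), 'wrist_force': array([-0.0736, -0.254 ,  0.4227]), 'moment': array([ 0.0081, -0.0213,  0.0153]), 'gripper_force': 0.0, 'width': 1.0005443388121902}
scene dispenser 0.85 [300.2 258.3] depthpt [ 0.5974 -0.0202  0.041 ]
scene runway_end 0.86 [287.4 277. ] depthpt [ 0.6281 -0.0534  0.0394]
scene catch 0.83 [299.3 250.1] depthpt [ 0.5843 -0.0181  0.0493]
scene key_top 0.73 [322.5 270. ] depthpt [0.644  0.0096 0.0635]
scene cassette 0.64 [306.2 242.4] depthpt [ 0.5825 -0.0039  0.0685]
scene date_stamp 0.7 [218.  209.6] depthpt [ 0.4279 -0.1501  0.0179]
scene ink_bottle 0.66 [203.7 273.9] depthpt [ 0.5798 -0.2023  0.0414]
scene clip_tin 0.74 [401.  261.5] depthpt [0.6409 0.1736 0.0057]
top dispenser 0.85 [367.6 228. ] depthpt [ 0.577  -0.0132  0.0686]
top runway_end 0.97 [390.3 196.1] depthpt [ 0.6375 -0.0556  0.0022]
top catch 0.58 [370.3 229.7] depthpt [ 0.5743 -0.0176  0.0684]
top key_top 0.84 [355.5 191.9] depthpt [0.6367 0.0067 0.0629]
top cassette 0.95 [360.  236.3] depthpt [ 0.5634 -0.0009  0.0687]
top date_stamp 0.92 [438.5 326.8] depthpt [ 0.4123 -0.1378  0.0197]
top ink_bottle 0.82 [478.  244.6] depthpt [ 0.5515 -0.1964  0.0604]
top clip_tin 0.77 [258.6 196.7] depthpt [0.6348 0.1745 0.005 ]
dispenser [ 0.5809 -0.0161  0.0098]
runway_end [ 0.6319 -0.053   0.0464]
catch [ 0.5767 -0.0178  0.0364]
key_top [0.6386 0.0088 0.0538]
cassette [ 0.5653 -0.0007  0.0388]
date_stamp [ 0.4084 -0.1469 -0.0115]
ink_bottle [ 0.5546 -0.2085 -0.0026]
clip_tin [ 0.6361  0.1763 -0.0043]
```

View pics/top0.png

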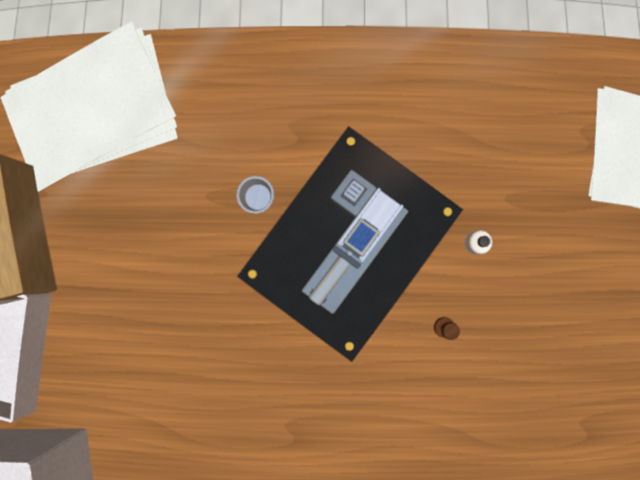

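View pics/scene0.png

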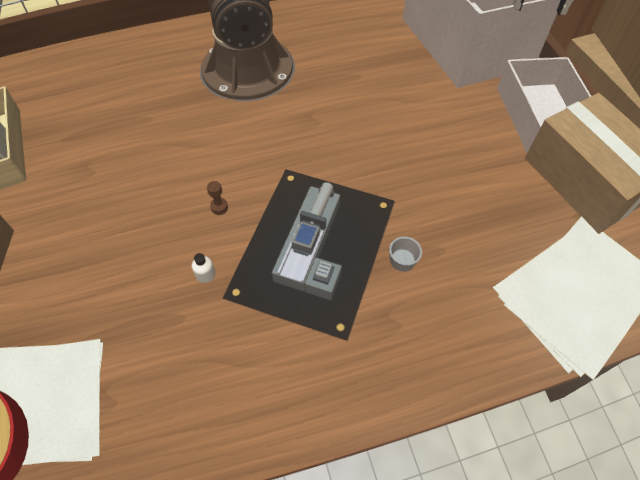

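The top view shows the dispenser turned about -33°, with its key at (355,192), the cassette at (361,236) and the runway end at (390,196). The scene view agrees: key at (322,270), runway end at (287,277). The bystanders stand well clear, but the boxes at the left are near the start pose, so I'll check the wrist view before moving.

View pics/wrist0.png

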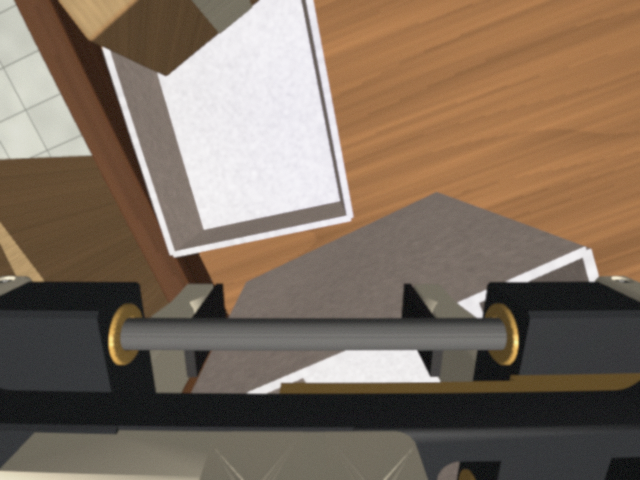

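Run:
```python
from h import *
np.set_printoptions(precision=3,suppress=True)
C=cam("top");D=np.load("top_d.npy")
for v in range(100,470,45):
    print(v,[tuple(np.round(dep(C,(u,v),D),2)) for u in (4,30,60,90,130)])
print(imaging.get_calibration("wrist")["tool_from_camera"])
```

```text
100 [(np.float64(0.83), np.float64(0.68), np.float64(0.0)), (np.float64(0.82), np.float64(0.62), np.float64(0.0)), (np.float64(0.82), np.float64(0.56), np.float64(0.0)), (np.float64(0.82), np.float64(0.5), np.float64(0.0)), (np.float64(0.81), np.float64(0.42), np.float64(0.0))]
145 [(np.float64(0.74), np.float64(0.67), np.float64(-0.0)), (np.float64(0.73), np.float64(0.61), np.float64(0.0)), (np.float64(0.73), np.float64(0.55), np.float64(0.0)), (np.float64(0.73), np.float64(0.49), np.float64(0.0)), (np.float64(0.73), np.float64(0.41), np.float64(0.0))]
190 [(np.float64(0.63), np.float64(0.59), np.float64(0.13)), (np.float64(0.64), np.float64(0.59), np.float64(0.03)), (np.float64(0.65), np.float64(0.55), np.float64(-0.0)), (np.float64(0.65), np.float64(0.49), np.float64(0.0)), (np.float64(0.65), np.float64(0.41), np.float64(-0.0))]
235 [(np.float64(0.56), np.float64(0.58), np.float64(0.13)), (np.float64(0.56), np.float64(0.57), np.float64(0.06)), (np.float64(0.57), np.float64(0.54), np.float64(0.0)), (np.float64(0.57), np.float64(0.48), np.float64(-0.0)), (np.float64(0.57), np.float6
[... 859 characters left out ...]
64(-0.0))]
415 [(np.float64(0.24), np.float64(0.62), np.float64(0.08)), (np.float64(0.23), np.float64(0.61), np.float64(0.0)), (np.float64(0.23), np.float64(0.54), np.float64(-0.0)), (np.float64(0.24), np.float64(0.48), np.float64(0.0)), (np.float64(0.24), np.float64(0.41), np.float64(-0.0))]
460 [(np.float64(0.21), np.float64(0.54), np.float64(0.21)), (np.float64(0.21), np.float64(0.5), np.float64(0.21)), (np.float64(0.19), np.float64(0.49), np.float64(0.12)), (np.float64(0.15), np.float64(0.49), np.float64(0.0)), (np.float64(0.16), np.float64(0.41), np.float64(0.0))]
[[ 0.001 -0.962 -0.272  0.073]
 [ 1.     0.     0.001  0.001]
 [-0.001 -0.272  0.962 -0.158]
 [ 0.     0.     0.     1.   ]]
```

The wrist view shows only the boxes below the start pose. The nearest stands 0.21 m high, so I'll rise first and then move across.

Request:
{"fn": "servo_tool", "kwargs": {"steps": [{"tx": 0.05,"ty": 0,"tz": -0.11,"claw": 0},{"tx": 0.16,"ty": 0.1,"tz": -0.15,"claw": -0.09},{"tx": 0.27,"ty": 0.2,"tz": -0.15,"claw": -0.09},{"tx": 0.38,"ty": 0.3,"tz": -0.15,"claw": -0.09},{"tx": 0.49,"ty": 0.4,"tz": -0.15,"claw": -0.09}]}}

```text
schema error: expected keys tx, ty, tz, rx, ry, rz, claw
```

Request:
{"fn": "servo_tool", "kwargs": {"steps": [{"tx": 0.11,"ty": 0.11,"rz": 0.02,"claw": -0.09},{"tx": 0.22,"ty": 0.21,"rz": 0.04,"claw": -0.09},{"tx": 0.33,"ty": 0.32,"rz": 0.06,"claw": -0.09},{"tx": 0.44,"ty": 0.43,"rz": 0.08,"claw": -0.09},{"tx": 0.55,"ty": 0.54,"tz": 0.03,"rz": 0.1,"claw": -0.09}]}}

```text
schema error: expected keys tx, ty, tz, rx, ry, rz, claw
```

Run:
```python
from h import *
np.set_printoptions(precision=4,suppress=True)
o=monitor.get_obs();Rm=R.from_quat(np.roll(o["eef_rot"],-1)).as_matrix()
print(o["time_s"],o["eef_pos"],Rm,o["width"],o["joint_velocities"])
print("to view", Rm.T@(np.array([.545,.026,.27])-o["eef_pos"])/.4)
```

```text
1.35 [0.2364 0.6322 0.2266] [[ 0.9367 -0.3502  0.    ]
 [-0.3502 -0.9367 -0.    ]
 [ 0.      0.     -1.    ]] 0.9991578540543679 [-0.0022 -0.0011  0.0004 -0.0004 -0.0003 -0.0017]
to view [ 1.2533  1.1494 -0.1085]
```

Request:
{"fn": "servo_tool", "kwargs": {"steps": [{"tx": 0.05,"ty": 0,"tz": -0.11,"rx": 0,"ry": 0,"rz": 0,"claw": 0},{"tx": 0.16,"ty": 0.1,"tz": -0.15,"rx": 0,"ry": 0,"rz": 0,"claw": -0.09},{"tx": 0.27,"ty": 0.2,"tz": -0.15,"rx": 0,"ry": 0,"rz": 0,"claw": -0.09},{"tx": 0.38,"ty": 0.3,"tz": -0.15,"rx": 0,"ry": 0,"rz": 0,"claw": -0.09},{"tx": 0.49,"ty": 0.4,"tz": -0.15,"rx": 0,"ry": 0,"rz": 0,"claw": -0.09}]}}

```text
time_s: 1.98
eef_pos: [0.3645, 0.412, 0.2869]
eef_rot: [-0.0, 0.984, -0.178, 0.0]
wrist_force: [0.9, 0.5, 0.7]
width: 0.499
gripper_force: 0.0
```

Request:
{"fn": "servo_tool", "kwargs": {"steps": [{"tx": 0.11,"ty": 0.11,"tz": 0,"rx": 0,"ry": 0,"rz": 0.02,"claw": -0.09},{"tx": 0.22,"ty": 0.21,"tz": 0,"rx": 0,"ry": 0,"rz": 0.04,"claw": -0.09},{"tx": 0.33,"ty": 0.32,"tz": 0,"rx": 0,"ry": 0,"rz": 0.06,"claw": -0.09},{"tx": 0.44,"ty": 0.43,"tz": 0,"rx": 0,"ry": 0,"rz": 0.08,"claw": -0.09},{"tx": 0.55,"ty": 0.54,"tz": 0.03,"rx": 0,"ry": 0,"rz": 0.1,"claw": -0.09}]}}

```text
time_s: 2.6
eef_pos: [0.4951, 0.1336, 0.2759]
eef_rot: [-0.001, 0.96, -0.28, 0.001]
wrist_force: [0.8, 0.6, 0.3]
width: 0.457
gripper_force: 0.0
```

Run:
```python
from h import *
np.set_printoptions(precision=4,suppress=True)
o=monitor.get_obs();Rm=R.from_quat(np.roll(o["eef_rot"],-1)).as_matrix()
print(o["time_s"],o["eef_pos"],Rm,o["width"],o["joint_velocities"])
print("to view", Rm.T@(np.array([.545,.026,.27])-o["eef_pos"])/.4)
```

```text
2.6 [0.4951 0.1336 0.2759] [[ 0.8429 -0.538   0.0027]
 [-0.538  -0.8429  0.0016]
 [ 0.0014 -0.0028 -1.    ]] 0.4568282994912434 [-0.9995  0.1591 -0.0759 -0.0063  0.2163  0.6614]
to view [0.2498 0.1596 0.0147]
```

Request:
{"fn": "servo_tool", "kwargs": {"steps": [{"tx": 0.11,"ty": 0.07,"tz": 0,"rx": 0,"ry": 0,"rz": 0,"claw": -0.09},{"tx": 0.2,"ty": 0.13,"tz": 0.01,"rx": 0,"ry": 0,"rz": 0,"claw": -0.09},{"tx": 0.25,"ty": 0.16,"tz": 0.015,"rx": 0,"ry": 0,"rz": 0,"claw": -0.09},{"tx": 0.25,"ty": 0.16,"tz": 0.015,"rx": 0,"ry": 0,"rz": 0,"claw": -0.09},{"tx": 0.25,"ty": 0.16,"tz": 0.015,"rx": 0,"ry": 0,"rz": 0,"claw": -0.09}]}}

```text
time_s: 3.22
eef_pos: [0.5439, 0.0276, 0.2688]
eef_rot: [-0.0, 0.96, -0.28, 0.0]
wrist_force: [0.6, 0.1, -0.1]
width: 0.457
gripper_force: 0.0
```

Run:
```python
from h import *
np.set_printoptions(precision=4,suppress=True)
n="wrist";C=cam(n);p,D=imaging.grab_frame(n);cv2.imwrite("pics/w1.png",p)
for t in("runway_end","catch","key_top","cassette"):
    for r in imaging.mark_of(n,t)[:1]:
        print(t,round(r["conf"],2),np.round(r["at"],1),dep(C,r["at"],D))
for t in("key_top","cassette"):
    for r in imaging.outline_of(n,t)[:1]:
        m=r["mask"];v,u=np.nonzero(m);print(t,r["extent"],r["conf"])
        P=np.array([dep(C,(a,b),D) for a,b in zip(u[::7],v[::7]) if 3<a<637 and 3<b<477])
        top=P[abs(P[:,2]-np.percentile(P[:,2],85))<.004]
        print(len(top),top.mean(0),cv2.minAreaRect((top[:,:2]*1000).astype(np.float32)))
```

```text
runway_end 0.83 [332.1 104.5] [ 0.6306 -0.0528  0.039 ]
catch 0.91 [327.2 164.5] [ 0.5831 -0.0159  0.068 ]
key_top 0.74 [274.5 129.6] [0.6399 0.0104 0.0625]
cassette 0.75 [327.2 184.6] [ 0.5662 -0.0053  0.069 ]
key_top [302.1, 139.3, 79.1, 47.8] 0.64
99 [0.6404 0.0096 0.0619] ((640.697021484375, 9.898191452026367), (23.654666900634766, 28.450748443603516), 53.754112243652344)
cassette [327.4, 187.6, 42.3, 51.4] 0.74
267 [ 0.565  -0.0031  0.0684] ((564.1466064453125, -3.0158042907714844), (39.70961380004883, 49.93955993652344), 54.535858154296875)
```

View pics/w1.png

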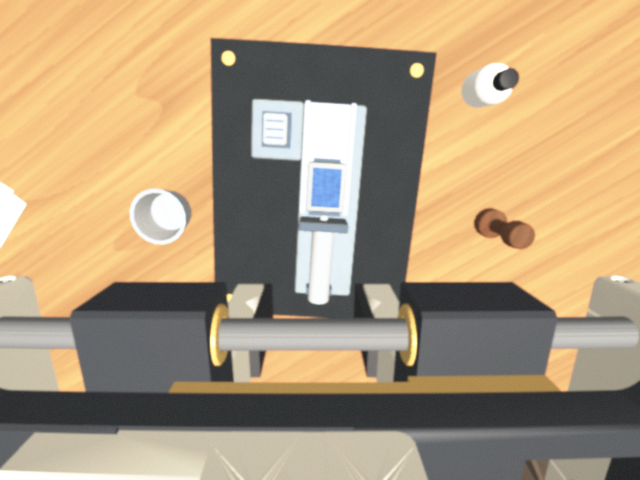

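The wrist view shows the key at (275,129), the runway to its right ending at about (332,104), and the cassette at (327,187). The depth fit puts the key top at (0.640, 0.010, 0.062) and the dispenser yaw at about -35.6°. Next I'll hover over the straddle pose.

Request:
{"fn": "servo_tool", "kwargs": {"steps": [{"tx": 0.07,"ty": 0,"tz": 0.1,"rx": 0,"ry": 0,"rz": 0.01,"claw": -0.09},{"tx": 0.14,"ty": -0.01,"tz": 0.22,"rx": 0,"ry": 0,"rz": 0.026,"claw": -0.09},{"tx": 0.2,"ty": -0.02,"tz": 0.34,"rx": 0,"ry": 0,"rz": 0.026,"claw": -0.09},{"tx": 0.228,"ty": -0.022,"tz": 0.43,"rx": 0,"ry": 0,"rz": 0.026,"claw": -0.09},{"tx": 0.228,"ty": -0.022,"tz": 0.46,"rx": 0,"ry": 0,"rz": 0.026,"claw": -0.09}]}}

```text
time_s: 4.2
eef_pos: [0.6246, -0.0146, 0.0819]
eef_rot: [0.001, 0.952, -0.306, -0.002]
wrist_force: [-1.4, 0.1, 0.6]
width: 0.453
gripper_force: 0.0
```

Run:
```python
from h import *
np.set_printoptions(precision=4,suppress=True)
o=monitor.get_obs();Rm=R.from_quat(np.roll(o["eef_rot"],-1)).as_matrix()
print(o["time_s"],o["eef_pos"],Rm)
a=np.radians(-35.6);x=np.array([np.cos(a),np.sin(a),0]);y=np.array([-x[1],x[0],0])
for n in("scene","top","wrist"):
    p,D=imaging.grab_frame(n);cv2.imwrite(f"pics/{n}2.png",p)
    if n!="top": cv2.imwrite(f"pics/{n}2c.png",cv2.resize(p[200:320,230:390],None,fx=5,fy=5,interpolation=3) if n=="scene" else p)
d=o["eef_pos"]-np.array([.640,.0095,0]);print("disp frame tcp",30+1e3*d@x,55+1e3*d@y)
C=cam("scene")
def px(w):
    K,dd,T=C;c=np.linalg.inv(T);return cv2.projectPoints(np.array([w]),cv2.Rodrigues(c[:3,:3])[0],c[:3,3],K,dd)[0].ravel()
print([px(o["eef_pos"]+s*.0305*y) for s in(1,-1)])
```

```text
4.2 [ 0.6246 -0.0146  0.0819] [[ 0.8125 -0.5829 -0.0043]
 [-0.583  -0.8125 -0.0011]
 [-0.0029  0.0034 -1.    ]]
disp frame tcp 31.47600577242633 26.398164928277655
[array([322.709 , 264.3838]), array([290.8668, 254.4461])]
```

View pics/scene2c.png

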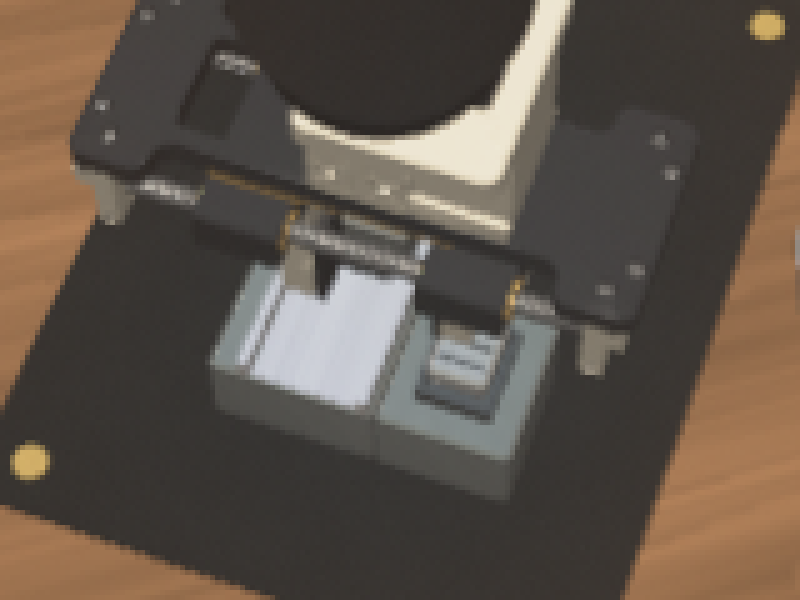

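Both fingers line up in the view: one over the key's near half (crop 470,330), the other over the runway ahead of the cassette (crop 320,290). I'll lower gently to just above the key and check the settled height.

Request:
{"fn": "servo_tool", "kwargs": {"steps": [{"tx": 0,"ty": -0.003,"tz": 0.01,"rx": 0,"ry": 0,"rz": 0,"claw": -0.09},{"tx": 0,"ty": -0.003,"tz": 0.03,"rx": 0,"ry": 0,"rz": 0,"claw": -0.09},{"tx": 0,"ty": -0.003,"tz": 0.04,"rx": 0,"ry": 0,"rz": 0,"claw": -0.09},{"tx": 0,"ty": -0.003,"tz": 0.04,"rx": 0,"ry": 0,"rz": 0,"claw": -0.09},{"tx": 0,"ty": -0.003,"tz": 0.04,"rx": 0,"ry": 0,"rz": 0,"claw": -0.09}]}}

```text
time_s: 4.97
eef_pos: [0.6264, -0.0132, 0.0689]
eef_rot: [0.0, 0.952, -0.306, 0.0]
wrist_force: [0.0, -1.0, -0.2]
width: 0.452
gripper_force: 0.0
```

Request:
{"fn": "servo_tool", "kwargs": {"steps": [{"tx": 0,"ty": 0,"tz": 0.012,"rx": 0,"ry": 0,"rz": 0,"claw": -0.09},{"tx": 0,"ty": 0,"tz": 0.022,"rx": 0,"ry": 0,"rz": 0,"claw": -0.09},{"tx": 0,"ty": 0,"tz": 0.032,"rx": 0,"ry": 0,"rz": 0,"claw": -0.09},{"tx": 0,"ty": 0,"tz": 0.041,"rx": 0,"ry": 0,"rz": 0,"claw": -0.09},{"tx": 0,"ty": 0,"tz": 0.041,"rx": 0,"ry": 0,"rz": 0,"claw": -0.09}]}}

```text
time_s: 5.6
eef_pos: [0.6265, -0.0132, 0.0526]
eef_rot: [-0.0, 0.952, -0.306, 0.0]
wrist_force: [-2.6, 0.9, 6.1]
width: 0.456
gripper_force: 3.2
```

Request:
{"fn": "servo_tool", "kwargs": {"steps": [{"tx": 0,"ty": 0,"tz": 0,"rx": 0,"ry": 0,"rz": 0,"claw": -0.09},{"tx": 0,"ty": 0,"tz": 0,"rx": 0,"ry": 0,"rz": 0,"claw": -0.09},{"tx": 0,"ty": 0,"tz": 0,"rx": 0,"ry": 0,"rz": 0,"claw": -0.09},{"tx": 0,"ty": 0,"tz": 0,"rx": 0,"ry": 0,"rz": 0,"claw": -0.09},{"tx": 0,"ty": 0,"tz": 0,"rx": 0,"ry": 0,"rz": 0,"claw": -0.09}]}}

```text
time_s: 6.22
eef_pos: [0.6266, -0.0132, 0.0529]
eef_rot: [-0.0, 0.952, -0.306, 0.0]
wrist_force: [-2.1, 0.5, 6.6]
width: 0.462
gripper_force: 4.4
```

Request:
{"fn": "servo_tool", "kwargs": {"steps": [{"tx": 0,"ty": 0,"tz": 0,"rx": 0,"ry": 0,"rz": 0,"claw": -0.09},{"tx": 0,"ty": 0,"tz": 0,"rx": 0,"ry": 0,"rz": 0,"claw": -0.09},{"tx": 0,"ty": 0,"tz": 0,"rx": 0,"ry": 0,"rz": 0,"claw": -0.09},{"tx": 0,"ty": 0,"tz": 0,"rx": 0,"ry": 0,"rz": 0,"claw": -0.09},{"tx": 0,"ty": 0,"tz": 0,"rx": 0,"ry": 0,"rz": 0,"claw": -0.09}]}}

```text
time_s: 6.85
eef_pos: [0.6266, -0.0132, 0.0529]
eef_rot: [-0.0, 0.952, -0.306, 0.0]
wrist_force: [-2.2, 0.1, 6.0]
width: 0.456
gripper_force: 4.4
```

Run:
```python
from h import *
np.set_printoptions(precision=4,suppress=True)
o=monitor.get_obs();print(o["eef_pos"],o["wrist_force"])
a=np.radians(-35.6);x=np.array([np.cos(a),np.sin(a),0]);y=np.array([-x[1],x[0],0])
for n in("scene","top"):
    C=cam(n);p,D=imaging.grab_frame(n)
    for r in imaging.mark_of(n,"cassette")[:1]:
        w=at_z(C,r["at"],.04);d=w-np.array([.640,.0095,.04]);print(n,r["conf"],w,30+1e3*d@x,55+1e3*d@y)
    if n=="scene": cv2.imwrite("pics/s3.png",cv2.resize(p[190:310,230:390],None,fx=5,fy=5,interpolation=3))
```

```text
[ 0.6266 -0.0132  0.0529] [-2.2049  0.0944  6.0127]
scene 0.52 [ 0.588  -0.0107  0.04  ] -0.5148394095316391 8.328508956599421
```

View pics/s3.png

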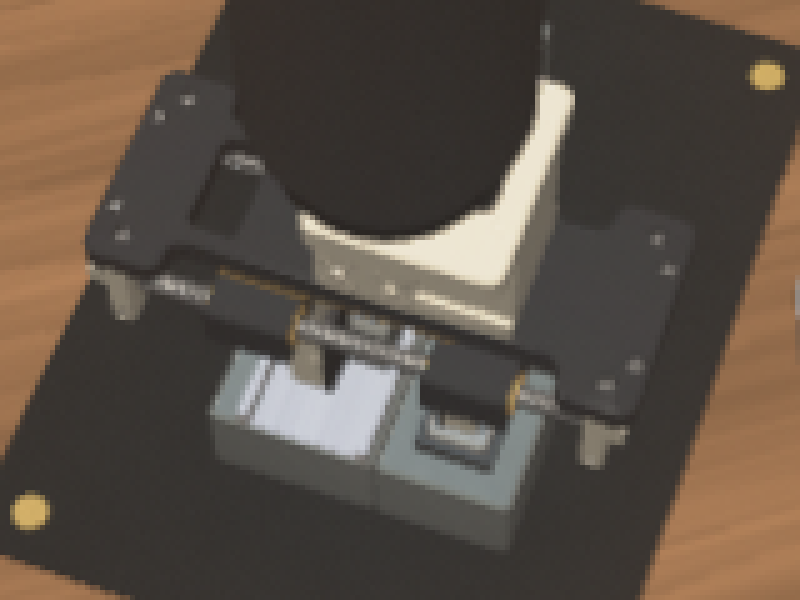

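The key shows pressed into its frame (crop 460,430), and the upward force of about 6 N agrees. I'll verify the cassette with the wrist camera after another hold.

Request:
{"fn": "servo_tool", "kwargs": {"steps": [{"tx": 0,"ty": 0,"tz": 0,"rx": 0,"ry": 0,"rz": 0,"claw": -0.09},{"tx": 0,"ty": 0,"tz": 0,"rx": 0,"ry": 0,"rz": 0,"claw": -0.09},{"tx": 0,"ty": 0,"tz": 0,"rx": 0,"ry": 0,"rz": 0,"claw": -0.09},{"tx": 0,"ty": 0,"tz": 0,"rx": 0,"ry": 0,"rz": 0,"claw": -0.09},{"tx": 0,"ty": 0,"tz": 0,"rx": 0,"ry": 0,"rz": 0,"claw": -0.09}]}}

```text
time_s: 7.68
eef_pos: [0.6266, -0.0132, 0.0529]
eef_rot: [-0.0, 0.952, -0.306, 0.0]
wrist_force: [-1.1, -0.2, 6.7]
width: 0.455
gripper_force: 4.4
```

Run:
```python
from h import *
np.set_printoptions(precision=4,suppress=True)
a=np.radians(-35.6);x=np.array([np.cos(a),np.sin(a),0]);y=np.array([-x[1],x[0],0])
Fm=lambda w:(30+1e3*(w-np.array([.640,.0095,0]))@x,55+1e3*(w-np.array([.640,.0095,0]))@y)
for n in("wrist","top","scene"):
    C=cam(n);p,D=imaging.grab_frame(n)
    for f in ("mark_of","outline_of"):
      for r in getattr(imaging,f)(n,"cassette")[:1]:
        q=r["at"] if f=="mark_of" else r["extent"][:2];print(n,f,r["conf"],q,Fm(at_z(C,q,.04)),Fm(at_z(C,q,.068)), r.get("extent"))
    if n=="top": cv2.imwrite("pics/t4.png",cv2.resize(p[170:290,280:440],None,fx=5,fy=5,interpolation=3))
    if n=="wrist": cv2.imwrite("pics/w4.png",p)
```

```text
wrist mark_of 0.95 [361.5, 348.3] (np.float64(-2.209261779860057), np.float64(0.4285737678694801)) (np.float64(15.418992921306646), np.float64(4.876772772113533)) None
wrist outline_of 0.56 [350.2, 346.5] (np.float64(-1.0554667069742472), np.float64(6.775897517329405)) (np.float64(16.38422518574494), np.float64(10.186763965342529)) [350.2, 346.5, 48.0, 67.4]
top mark_of 0.7 [366.7, 226.5] (np.float64(-4.561045078343696), np.float64(2.614662377496053)) (np.float64(-6.866041278550291), np.float64(2.485300013032173)) None
top outline_of 0.96 [366.4, 231.1] (np.float64(-11.111853632408646), np.float64(-1.5023143775093715)) (np.float64(-13.23441138174936), np.float64(-1.5170199243857638)) [366.4, 231.1, 31.4, 31.6]
scene mark_of 0.55 [323.2, 271.0] (np.float64(23.15298752376255), np.float64(55.77349869482443)) (np.float64(36.944448123974794), np.float64(59.96895876643247)) None
scene outline_of 0.28 [203.0, 268.4] (np.float64(93.72831741233811), np.float64(-159.07986336623512)) (np.float64(105.21578146203646), np.float64(-147.87031769507678)) [203.0, 268.4, 23.2, 36.1]
```

View pics/w4.png

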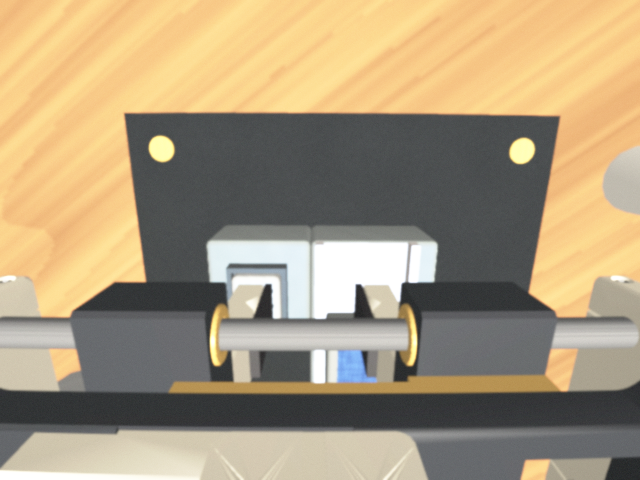

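View pics/t4.png

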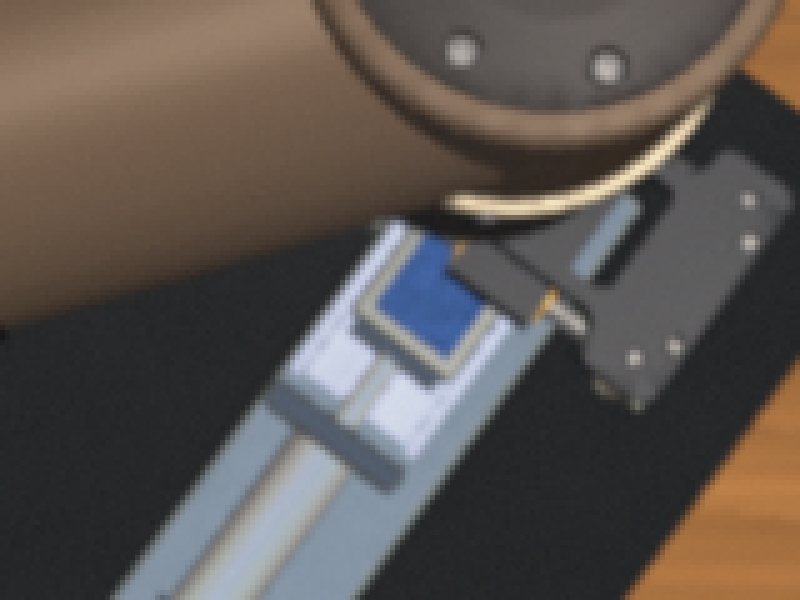

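The top crop shows the cassette about 20 mm out of the nest with the pusher rod extended (380,390), straight between the rails. It rests against the finger more than 2 s after release. The wrist view shows the other finger still on the sunken key (255,290).

```bash
python3 -c "
from cell import arm
print(arm.hand_in())"
```

```text
the job is handed in; nothing more can be done
None
```

I handed the job in with one finger holding the release key about 9 mm down, and the other blocking the cassette, which had stopped flat on the runway about 20 mm out of its nest.

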